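Set, lock and open the workshop air stand

TASK

Set the air stand to tyre pressure: grip and turn only the small black regulator knob until the gauge's black needle lies over its red hand, without shifting the silver clamping ring just below the knob. Then push the raised knob straight down until it is fully home, which locks it, and last swing the yellow outlet lever fully open, in line with the outlet pipe. Leave everything else on the cart where it is.

Things in the scene. Friction and masses are not known exactly. Their poses are not given: they have to be found in the camera images.
- air_stand: the fixed air stand: green base plate carrying a row of regulator with bowl (knob and ring on top), gauge and brass outlet valve. Its place and yaw vary. Origin on the cart top under the knob's axis; the row and outlet pipe run along its -y; a shut outlet lever points along its -x. Overall 140 x 415 x 235 mm.
- knob_grip (a point): centre of the regulator's adjusting knob, on its vertical axis, half-way up: black upright cylinder 42 mm in diameter, 45 mm tall, 190 to 235 mm above the cart top while raised (unlocked); yellow line on its flat top. Can be gripped in any direction. A gap of 9 mm below it, where an orange sleeve 33 mm across shows, parts it from the silver clamping ring.
- knob_top (a point): centre of the knob's flat top, 22.5 mm above knob_grip
- regulator_knob (a joint): angle of the knob, rad, 0 to 6.28: grows clockwise seen from above, which raises the pressure. About 0.12 N m of friction; stays where it is left. The start is always below the pressure wanted.
- gauge_needle (a joint): angle of the gauge's black needle, rad, clockwise from its zero: always 0.75 times regulator_knob. The gauge is a round 100 mm dial that looks straight up, its top 178 mm above the cart top, centred 115 mm from the knob's axis towards the outlet valve, between the two.
- set_hand (a joint): angle of the gauge's red hand, rad, clockwise from the same zero as the needle: the pressure wanted. It lies under the dial's window and stays put.
- needle_tip (a point): tip of the black needle, 41 mm from the dial's centre, at the same height as set_hand_tip
- set_hand_tip (a point): tip of the red hand (arrow head), 41 mm from the dial's centre
- knob_lock (a joint): how far the knob is pushed down, m: 0 raised and unlocked (start), 0.006 fully home and locked. About 8 N pushes it down; no spring, it stays. The knob is only to be turned while raised.
- ring_edge (a point): white mark on the outer edge of the top of the silver clamping ring, the outer of the concentric pair, which clamps the regulator to its bracket: 65 mm across its lugs, coaxial with the knob, top 181 mm above the cart top. It is only finger-tight (0.05 N m) and turns if it is touched while turning.
- lever_grip (a point): centre of the yellow sleeve of the outlet lever, where to grip it: the sleeve is 70 mm long (along the lever), 22 mm wide and 12 mm thick, its middle 172 mm above the cart top, this point 78 mm from lever_pivot. Nothing lies less than 30 mm below the sleeve.
- lever_pivot (a point): point on the lever's vertical axis at the sleeve's height, fixed to the stand, 205 mm from the knob's axis; the outlet pipe runs from the knob's axis through below this point and on
- outlet_lever (a joint): angle of the outlet lever, rad: near 0 shut (square to the pipe, towards the robot's side), 1.571 fully open (in line with the pipe, pointing away from the knob). Grows counter-clockwise seen from above. About 0.25 N m of friction; stays where it is left.
- bb_shell: bystander: grey cast-iron bottom bracket shell, upright tube 41 mm across and 73 mm tall with two stubs; origin under its centre
- pedal: bystander: turquoise plastic pedal, 100 x 84 x 24 mm, with a steel axle end; origin under its centre
- valve_adapter: bystander: brass valve adapter, upright turned part 32 mm across and 64 mm tall; origin under its centre
- hanger: bystander: flat silver derailleur hanger, about 90 x 45 x 9 mm; origin near its middle, underneath
- work_lamp: bystander: work lamp 265 mm tall, red round foot 130 mm across, twist socket and bayonet bulb in a wire guard; origin under the foot
- parts_tray: bystander: aluminium parts tray 100 x 160 x 26 mm; origin under its centre
- spanner: bystander: steel spanner 180 mm long lying flat; origin near its middle
- grease_tin: bystander: grease tin 84 mm across, 70 mm tall; origin under its centre

How it is judged:
On the way, in this order (a step that is already met when the one before it is completed fails the run):
1. the black needle lies over the red hand (tips within 5 mm) and the knob is still raised (distance between needle_tip and set_hand_tip below 0.005 m and value of joint knob_lock below 0.003 m), for 0.4 s.
2. the knob is pushed down home, with the needle still over the red hand (distance between needle_tip and set_hand_tip below 0.005 m and value of joint knob_lock above 0.0045 m), for 0.2 s.
3. the outlet lever is fully open (all of step 2 and value of joint outlet_lever above 1.45 rad), for 0.2 s.
At the end, for the whole second after the job is handed in: Needle tip within 5 mm of the red hand's tip, knob pushed down at least 4.5 of its 6 mm, outlet lever open at least 1.45 rad, the ring's mark within 5 mm and the other things within 30 mm of where they began, knob and lever at rest (all of step 3 and distance of ring_edge from where it was at the start of the episode below 0.005 m and distance of each of bb_shell, pedal, valve_adapter, hanger, work_lamp, parts_tray, spanner, grease_tin from where it was at the start of the episode below 0.03 m and velocity of joint regulator_knob between -0.05 and 0.05 rad/s and velocity of joint outlet_lever between -0.05 and 0.05 rad/s); the robot touches nothing.
It fails at once if the clamping ring is dragged round (its mark shifted by more than 5 mm, about 10 degrees) (distance of ring_edge from where it was at the start of the episode above 0.005 m).
It fails at once if one of the other things on the cart is shifted by more than 30 mm (distance of any of bb_shell, pedal, valve_adapter, hanger, work_lamp, parts_tray, spanner, grease_tin from where it was at the start of the episode above 0.03 m).
It also fails if it takes over 64 s, if anything falls off the work surface, if the arm or the gripper's body presses on something with over 40 N, if the wrist force passes 120 N, or if a joint passes its speed limit or range.

ROBOT

A 7-joint arm with a two-finger parallel gripper is mounted at the origin on the work surface. World frame = base frame: x ahead of the robot, y to its left, z up, the work surface at z = 0. Lengths are in m, angles in rad, forces in N, time in s.
With the tool pointing down it reaches from about 0.4 to 0.85 m from the base axis. Payload 6.9 kg.
Tool frame: the origin (TCP) lies at the very end of the fingers, on their centre line; the grasp point (between the pads) lies 19 mm behind it; z points along the fingers, y is the direction in which the jaws open and shut (so a half turn about z gives the same grasp; the last joint's range is limited). The gripper opens to 85 mm and grips with 20 to 120 N. Pads are 22 mm wide; open, the fingers measure 114 mm over their backs; the gripper's body (76 mm by 85 mm) begins 54 mm behind the grasp point. The pads swing forward as they close: fully open they stand 13 mm farther back than shut.
Start: joints at [-1.208, 0.507, -0.238, 1.5, 0.126, 1.149, -0.155], TCP at [0.159, 0.604, 0.231] pointing down, gripper open.
Joint ranges: [-3.08, 3.08], [-0.24, 2.05], [-1.43, 1.35], [0, 2.5], [-1.52, 4.66], [0.17, 1.96], [-2.89, 2.89]. Speed limits (rad/s): [2.39, 2.39, 3.14, 3.14, 3.14, 3.14, 3.14].

INTERFACE

Orientations are given as a rotation vector (axis times angle).
In Python, from station import bot, imaging, nets gives the robot as it stands.
- The arm moves only by the tool step_arm, never from a script. Its argument "plan" is a list that holds one entry, the list of rows, each a list of 7 numbers: the opening, from 0 (shut) to 1 (fully open), then the shift along the tool's x, y, z in mm, then the turn, a rotation vector about the tool's x, y, z in degrees. In form: [[[gripper, x, y, z, ax, ay, az], ...]]. A call has 1 to 12 rows; each row shifts and turns the commanded pose from where the row before left it, along the tool's axes as they then stand; what a row does not reach is not made up. A row lasts 1/12 s, in which the tool goes at most 41.7 mm and 7.16 degrees, less where a joint would pass 70% of its speed; a pose out of reach is approached as far as the arm can. A call with a gripper value outside its range is refused whole. The fingers move at their own pace and stop on an object; "newtons" is the grip in N (left out, the last holds). Time passes only in rows, so rows that do not move let the fingers close. It gives the time, the measured TCP pose, the force and the opening at its end, in the units of the state.
- bot.state(): the state, without advancing time (a new reading comes with each control period).
- imaging.capture(name): name is "scene" or "top" or "wrist"; returns (picture, depth): 480x640x3 uint8, red, green, blue; 480x640 float32, m along the optical axis (not along the pixel's ray), 0 where there is no reading.
- imaging.camera_info(name): a dict with "vfov" (degrees; the focal length in pixels is half the picture's height over the tangent of half this angle, whatever the lens; pixels are square), "cx", "cy" (the principal point, pixels), "position" and "attitude" of the camera in the world. Camera axes: x right, y down, z forward; pixel columns grow to the right and rows downward; lengths in m; the calibration is good to about 2 mm. A picture is of the moment at which its call begins: read the wrist's pose just before it. camera_info takes no time and is no camera call; for the wrist camera it gives the pose at the moment of the call.
- bot.hand_in(): hands the job in, once; it reports no verdict.
Trained networks look in the newest picture that a camera, given by its name, has taken for a name from the list of things; names that differ only in an ending like _2 or _b are one class to them, and where a whole thing is asked for, a point or a joint stands for the part that bears it (a point fixed in the world has none). Each returns a list of dicts, best first, with "score" (0 to 1); they miss things now and then, are a little off and sometimes report something else, mostly with a low value. They report only what shows in the picture. A call takes as long as a camera call.
- nets.silhouettes(name, camera): "region" (480x640 bool, what is visible of it) and "position" ([column, row] in pixels, amid what is visible of it).
The state is a dict: "clock": time; "joints": joint angles; "joint_vel": joint speeds; "joint_torque": joint torques, N m; "tool_pos": TCP position; "eef_rot": TCP orientation; "force": force on the tool from outside, world axes, zero at the start; "wrist_torque": the same for the moment, N m; "opening": opening from 0.0 (shut) to 1.0 (fully open).
Only numpy, scipy, OpenCV 4.12 (cv2) and the standard library are available. Lean on these libraries where they do the work, as an engineer would, in place of code of your own. Each camera call takes 0.05 s, during which the arm holds its last target.

## Working session

There is one attempt and no reset: what is moved stays moved. The work goes in short steps, Python scripts to look and compute and a tool call to move; the robot and the scene stay as the last step left them, time stands still between calls to the robot, and variables do not carry over. Pictures are saved under pics/ and viewed, and the job is handed in when it is done.

Besides the shell and the picture viewer there is one more tool, called as name(argument=value, ...) on one line, values as JSON. step_arm: Moves the arm, as the interface text tells. Its arguments: {"type":"object","properties":{"plan":{"type":"array","items":{"type":"array","items":{"type":"array","items":{"type":"number"}}}},"newtons":{"type":"number"}},"required":["plan"]}

```bash
ls; mkdir -p pics; python3 - <<'E'
from station import bot, imaging, nets
import cv2
s=bot.state(); print(s)
for n in ["scene","top","wrist"]:
    print(n,imaging.camera_info(n))
    p,d=imaging.capture(n); cv2.imwrite(f"pics/{n}0.png",p[:,:,::-1])
E
```

```text
pics
{'clock': 0.0, 'joints': array([-1.20749067,  0.50834304, -0.23752134,  1.50113152,  0.12571075,
        1.14890892, -0.15480659]), 'joint_vel': array([-1.40223364e-04, -4.34755152e-04, -1.89824443e-04, -5.36726335e-05,
        1.11258341e-03,  1.02454005e-03, -2.01343412e-04]), 'joint_torque': array([-9.66428088e-04, -6.20589066e+01, -2.18698516e+00, -2.49659783e+01,
        1.26368375e-02,  1.18548190e-02, -2.77781152e-05]), 'tool_pos': array([0.15930202, 0.60383486, 0.23042679]), 'eef_rot': array([-4.03796958e-01, -3.11534530e+00,  2.81236141e-03]), 'force': array([-0.65003341,  0.41036739,  1.02343394]), 'wrist_torque': array([-0.01849521, -0.04055446, -0.02809771]), 'opening': 1.0011180827169468}
scene {'vfov': 56.43515558524692, 'cx': 321.8813339404753, 'cy': 242.10246165735975, 'position': array([ 0.98311963, -0.43882959,  1.02438001]), 'attitude': array([-2.36262799, -0.94529726,  0.31322791])}
top {'vfov': 47.88819685231883, 'cx': 324.4640715417549, 'cy': 244.88532161057364, 'position': array([2.67662474e-01, 1.14466917e-03, 1.51871539e+00]), 'attitude': array([-2.17827869,  2.01503677, -0.22982248])}
wrist {'vfov': 62.75121988788343, 'cx': 314.7053427982929, 'cy': 245.15392942535075, 'position': array([0.08821891, 0.62272698, 0.37222203]), 'attitude': array([2.2949584 , 1.76794735, 0.26068946])}
```

View pics/scene0.png

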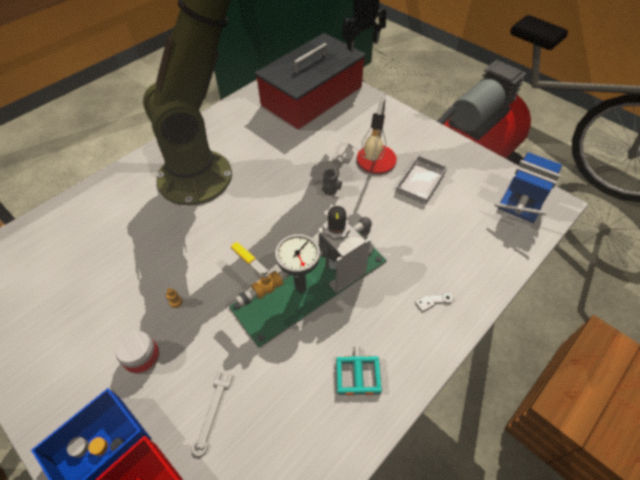

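View pics/top0.png

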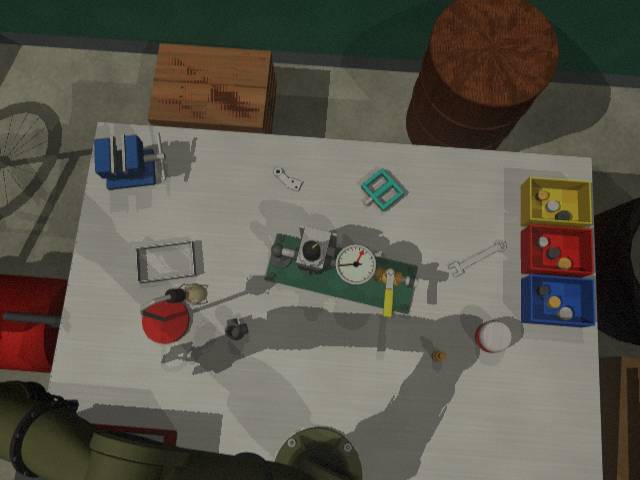

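View pics/wrist0.png

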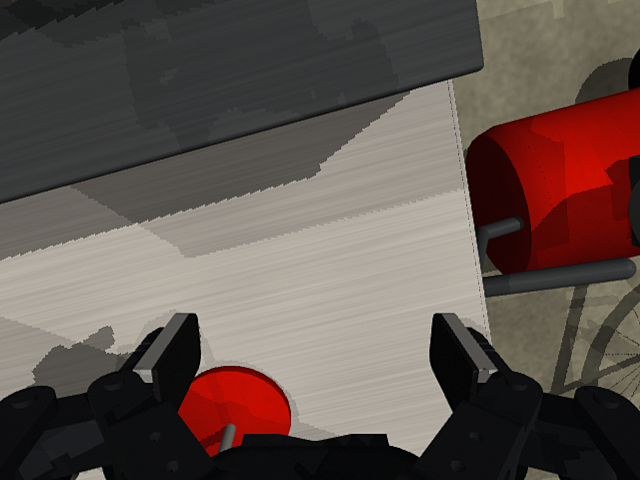

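The top view shows the knob near (312,250), the gauge at (355,264), and the yellow lever at (388,292). Next I'll measure their positions.

```bash
cat > h.py <<'E'
from station import bot, imaging, nets
import cv2, numpy as np
from scipy.spatial.transform import Rotation as R
def K(ci): 
    f=240/np.tan(np.radians(ci["vfov"]/2)); return f,ci["cx"],ci["cy"]
def ray(ci,u,v):
    f,cx,cy=K(ci); return R.from_rotvec(ci["attitude"]).apply([(u-cx)/f,(v-cy)/f,1.])
def at_z(ci,u,v,z):
    r=ray(ci,u,v); p=ci["position"]; return p+r*(z-p[2])/r[2]
def at_d(ci,u,v,d): return ci["position"]+ray(ci,u,v)*d
def proj(ci,P):
    f,cx,cy=K(ci); q=R.from_rotvec(ci["attitude"]).inv().apply(np.array(P)-ci["position"]); return np.array([f*q[0]/q[2]+cx,f*q[1]/q[2]+cy])
def save(n,p): cv2.imwrite("pics/"+n+".png",p[:,:,::-1])
E
python3 - <<'E'
from h import *
Z=dict(knob_top=.235,knob_grip=.2125,gauge_needle=.178,set_hand=.178,set_hand_tip=.178,needle_tip=.178,lever_grip=.172,lever_pivot=.172,ring_edge=.181,outlet_lever=.172,regulator_knob=.2125)
for cam in ["top","scene"]:
    ci=imaging.camera_info(cam); p,d=imaging.capture(cam)
    for n,z in Z.items():
        for r in nets.silhouettes(n,cam)[:2]:
            u,v=r["position"]; ys,xs=np.where(r["region"])
            print(cam,n,round(r["score"],2),np.round([u,v],1),len(xs),(xs.min(),xs.max(),ys.min(),ys.max()) if len(xs) else 0,"z:",at_z(ci,u,v,z).round(4),"d:",at_d(ci,u,v,d[int(v),int(u)]).round(4))
    save(cam+"_big",cv2.resize(p[200:340,240:440] if cam=="top" else p[180:330,210:410],None,fx=4,fy=4,interpolation=cv2.INTER_CUBIC))
E
```

```text
top knob_top 0.56 [309.9 248.6] 264 (np.int64(302), np.int64(319), np.int64(240), np.int64(258)) z: [0.5503 0.0576 0.235 ] d: [0.5505 0.0577 0.234 ]
top knob_grip 0.59 [312.5 251.4] 258 (np.int64(302), np.int64(319), np.int64(241), np.int64(259)) z: [0.5487 0.0516 0.2125] d: [0.5437 0.0507 0.2357]
top gauge_needle 0.6 [354.3 265.2] 25 (np.int64(341), np.int64(358), np.int64(262), np.int64(265)) z: [ 0.5288 -0.0552  0.178 ] d: [ 0.5289 -0.0552  0.1774]
top set_hand 0.47 [310.3 251.1] 280 (np.int64(303), np.int64(320), np.int64(240), np.int64(259)) z: [0.5565 0.0586 0.178 ] d: [0.5444 0.0562 0.2342]
top set_hand_tip 0.18 [169.3 313.4] 2464 (np.int64(140), np.int64(206), np.int64(283), np.int64(343)) z: [0.3722 0.393  0.178 ] d: [0.3843 0.4382 0.0233]
top lever_grip 0.66 [387.3 297.8] 345 (np.int64(383), np.int64(393), np.int64(274), np.int64(316)) z: [ 0.4536 -0.1431  0.172 ] d: [ 0.4529 -0.1425  0.1773]
top lever_pivot 0.96 [338.1 271.2] 7966 (np.int64(265), np.int64(418), np.int64(225), np.int64(316)) z: [ 0.5114 -0.0156  0.172 ] d: [ 0.5107 -0.0155  0.1759]
top lever_pivot 0.67 [312
[... 2069 characters left out ...]
int64(346)) z: [ 0.5811 -0.0953  0.172 ] d: [ 0.5732 -0.0886  0.1554]
scene lever_pivot 0.15 [357.8 371. ] 1225 (np.int64(336), np.int64(380), np.int64(346), np.int64(395)) z: [ 0.8183 -0.1722  0.172 ] d: [ 0.789  -0.1248  0.0207]
scene ring_edge 0.48 [334.3 234.2] 153 (np.int64(324), np.int64(348), np.int64(224), np.int64(239)) z: [0.5636 0.0355 0.181 ] d: [0.5636 0.0355 0.181 ]
scene outlet_lever 0.55 [247.4 258.5] 387 (np.int64(231), np.int64(268), np.int64(242), np.int64(277)) z: [ 0.4618 -0.1477  0.172 ] d: [ 0.4656 -0.1498  0.1782]
scene regulator_knob 0.62 [334.  221.3] 416 (np.int64(327), np.int64(345), np.int64(206), np.int64(231)) z: [0.5534 0.0447 0.2125] d: [0.5614 0.0358 0.2276]
```

View pics/top_big.png

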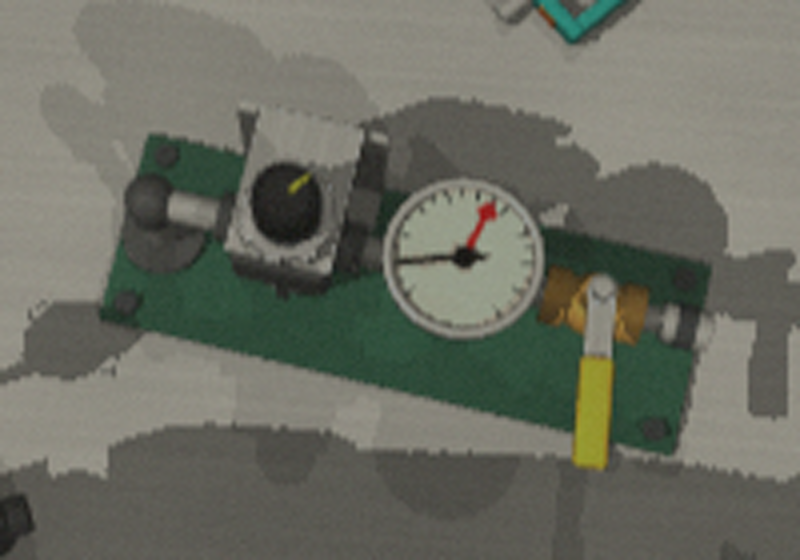

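View pics/scene_big.png

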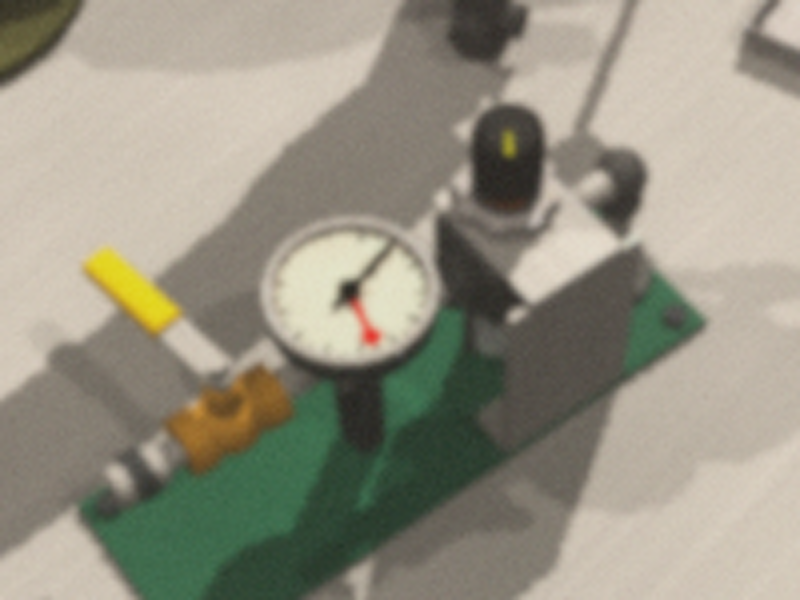

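```bash
python3 - <<'E'
from h import *
ci=imaging.camera_info("top"); p,d=imaging.capture("top")
b=lambda x,y:(240+(x+.5)/4-.5,200+(y+.5)/4-.5)
P={}
for n,(x,y,z) in dict(knob=(287,198,.235),gc=(465,257,.175),piv=(602,288,.178),nt=(398,262,.175),rt=(490,205,.175),lev_end=(590,468,.175),lev_st=(597,357,.175)).items():
    P[n]=at_z(ci,*b(x,y),z); print(n,P[n].round(4))
print(np.linalg.norm(P['gc']-P['knob']),np.linalg.norm((P['piv']-P['knob'])[:2]),np.linalg.norm((P['piv']-P['gc'])[:2]))
v=P['piv']-P['knob'];print("row ang",np.degrees(np.arctan2(v[1],v[0])))
v=P['gc']-P['knob'];print("row ang",np.degrees(np.arctan2(v[1],v[0])))
a=lambda q:np.degrees(np.arctan2(q[1],q[0]))
n=P['nt']-P['gc'];r=P['rt']-P['gc'];print("len",np.linalg.norm(n),np.linalg.norm(r),"diff cw",(a(n)-a(r))%360)
l=P['lev_end']-P['piv'];print('lever ang',a(l),np.linalg.norm(l[:2]))
# scene
ci=imaging.camera_info("scene");ps,ds=imaging.capture("scene")
b2=lambda x,y:(210+(x+.5)/4-.5,180+(y+.5)/4-.5)
Q={k:at_z(ci,*b2(x,y),.175) for k,(x,y) in dict(gc=(349,290),nt=(394,239),rt=(375,340)).items()}
n=Q['nt']-Q['gc'];r=Q['rt']-Q['gc'];print(Q,"len",np.linalg.norm(n),np.linalg.norm(r),"diff cw",(a(n)-a(r))%360)
# heights
ci=imaging.camera_info("top")
vv,uu=np.mgrid[200:340,240:440]
f,cx,cy=K(ci)
pts=np.stack([(uu-cx)/f,(vv-cy)/f,np.ones_like(uu)],-1)*d[200:340,240:440,None]
W=R.from_rotvec(ci["attitude"]).apply(pts.reshape(-1,3))+ci["position"]
k=(W[:,2]>.225)&(W[:,2]<.26)
print("knob mean",W[k].mean(0),W[k].min(0),W[k].max(0),k.sum())
k2=(W[:,2]>.183)&(np.linalg.norm(W[:,:2]-P['knob'][:2],axis=1)>.026)
print("other high",k2.sum(),W[k2][:20].round(3))
E
```

```text
knob [0.5493 0.054  0.235 ]
gc [ 0.5331 -0.059   0.175 ]
piv [ 0.5194 -0.1461  0.178 ]
nt [ 0.5266 -0.017   0.175 ]
rt [ 0.568  -0.0727  0.175 ]
lev_end [ 0.4065 -0.1448  0.175 ]
lev_st [ 0.4759 -0.1456  0.175 ]
0.12894957406229424 0.20231019030052444 0.08817470655637488
row ang -98.49305300149013
row ang -98.1480195147773
len 0.04253520174103865 0.037435624896753575 diff cw 120.23739873056141
lever ang 179.30483290798318 0.11295911107283377
{'gc': array([ 0.53308168, -0.0584629 ,  0.175     ]), 'nt': array([ 0.5262433 , -0.01469698,  0.175     ]), 'rt': array([ 0.56829591, -0.07238108,  0.175     ])} len 0.04429694515206052 0.037864992954928095 diff cw 120.44667213747437
knob mean [0.55091827 0.05515538 0.2346711 ] [0.53129766 0.03512525 0.2252091 ] [0.57225317 0.07715346 0.24343111] 234
other high 123 [[2.680e-01 1.000e-03 1.519e+00]
 [2.680e-01 1.000e-03 1.519e+00]
 [2.680e-01 1.000e-03 1.519e+00]
 [2.680e-01 1.000e-03 1.519e+00]
 [2.680e-01 1.000e-03 1.519e+00]
 [2.680e-01 1.000e-03 1.519e+00]
 [2.680e-01 1.000e-03 1.519e+00]
 [2.680e-01 1.000e-03 1.519e+00]
 [2.680e-01 1.000e-03 1.519e+00]
 [2.680e-01 1.000e-03 1.519e+00]
 [2.680e-01 1.000e-03 1.519e+00]
 [2.680e-01 1.000e-03 1.519e+00]
 [2.680e-01 1.000e-03 1.519e+00]
 [2.680e-01 1.000e-03 1.519e+00]
 [2.680e-01 1.000e-03 1.519e+00]
 [2.680e-01 1.000e-03 1.519e+00]
 [2.680e-01 1.000e-03 1.519e+00]
 [2.680e-01 1.000e-03 1.519e+00]
 [2.680e-01 1.000e-03 1.519e+00]
 [2.680e-01 1.000e-03 1.519e+00]]
```

step_arm(plan=[[[1,0,0,-40,0,0,0],[1,0,0,-40,0,0,0],[1,0,0,-40,0,0,0],[1,-20,-16,-40,0,0,0],[1,-30,-25,0,0,0,0],[1,-30,-25,0,0,0,0],[1,-30,-25,0,0,0,0],[1,-30,-25,0,0,0,0],[1,-30,-25,0,0,0,0],[1,-30,-25,0,0,0,0],[1,-30,-25,0,0,0,0],[1,-30,-25,0,0,0,0]]], newtons=50)

```text
clock: 2.45
tool_pos: [0.3545, 0.3299, 0.3867]
eef_rot: [0.404, 3.115, 0.001]
force: [1.2, 0.6, 0.5]
opening: 1.0
```

step_arm(plan=[[[1,-30,-25,0,0,0,0],[1,-30,-25,0,0,0,0],[1,-30,-25,0,0,0,0],[1,-30,-25,0,0,0,0],[1,-30,-25,0,0,0,0],[1,-30,-25,0,0,0,0],[1,-30,-25,0,0,0,0],[1,-20,-20,0,0,0,0],[1,0,0,0,0,0,0],[1,0,0,0,0,0,0]]])

```text
clock: 3.28
tool_pos: [0.527, 0.0827, 0.386]
eef_rot: [-0.41, -3.114, 0.001]
force: [0.1, 0.2, -0.9]
opening: 0.998
```

```bash
python3 - <<'E'
from h import *
s=bot.state(); print(s)
ci=imaging.camera_info("wrist"); p,d=imaging.capture("wrist"); save("w1",p)
print(ci['position'],proj(ci,[.5505,.0545,.235]),proj(ci,[.533,-.059,.175]))
for n in ["knob_top","knob_grip"]:
    for r in nets.silhouettes(n,"wrist")[:2]: print(n,r['score'],r['position'])
E
```

```text
{'clock': 3.2833, 'joints': array([-0.25230587,  0.27245556,  0.07121935,  1.44528189, -0.01893537,
        1.42512134,  1.12807816]), 'joint_vel': array([-0.03991919, -0.01650327, -0.04661303,  0.01170884, -0.01481942,
       -0.00013795, -0.01228952]), 'joint_torque': array([  2.18923867, -47.27999568,   2.61275969, -27.54313231,
         0.41182729,  -0.05195762,   0.25277892]), 'tool_pos': array([0.52702607, 0.08267305, 0.38604866]), 'eef_rot': array([-4.09963419e-01, -3.11429873e+00,  9.03377073e-04]), 'force': array([ 0.14376638,  0.24539429, -0.92321841]), 'wrist_torque': array([-0.01952308,  0.01895489,  0.0006606 ]), 'opening': 0.9982941929134158}
[0.45604045 0.10167709 0.52778167] [287.8486593  263.36739788] [171.21669525 254.6657134 ]
knob_top 0.88 [293.9, 256.8]
knob_grip 0.89 [291.6, 255.7]
```

View pics/w1.png

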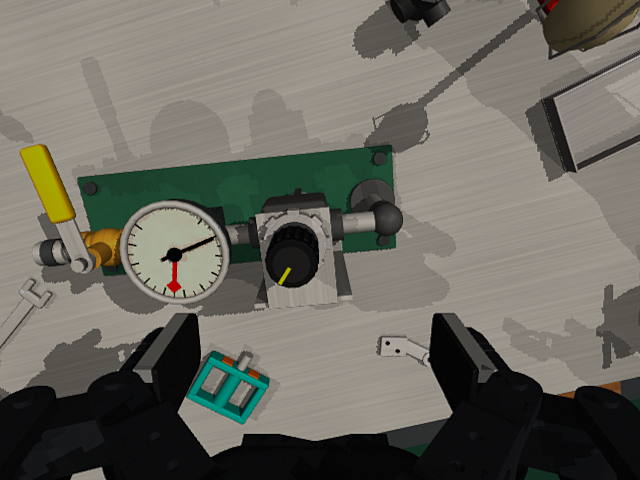

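```bash
python3 - <<'E'
from h import *
p=cv2.imread("pics/w1.png")
c=cv2.resize(p[190:320,100:350],None,fx=3.2,fy=3.2,interpolation=cv2.INTER_CUBIC)
cv2.imwrite("pics/w1c.png",cv2.convertScaleAbs(c,alpha=1.7,beta=20))
E
```

```text
(no output)
```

View pics/w1c.png

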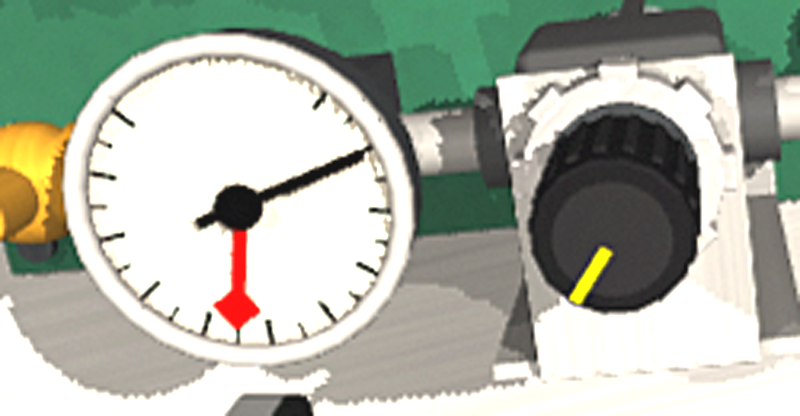

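```bash
python3 - <<'E'
from h import *
ci=imaging.camera_info("wrist")
b=lambda x,y:(100+(x+.5)/3.2-.5,190+(y+.5)/3.2-.5)
P={n:at_z(ci,*b(x,y),z) for n,(x,y,z) in dict(knob=(614,231,.235),gc=(239,207,.175),nt=(369,149,.175),rt=(238,328,.175),piv=(-55,255,.178)).items()}
print(P)
a=lambda q:np.degrees(np.arctan2(q[1],q[0]))
n=P['nt']-P['gc'];r=P['rt']-P['gc'];print("len",np.linalg.norm(n),np.linalg.norm(r),"diff cw",(a(n)-a(r))%360)
print(np.linalg.norm((P['gc']-P['knob'])[:2]), a(P['gc']-P['knob']))
s=bot.state(); M=R.from_rotvec(s['eef_rot'])
for t in ([.551,.0545,.25],):print(M.inv().apply(np.array(t)-s['tool_pos'])*1000)
E
```

```text
{'knob': array([0.54929551, 0.06107477, 0.235     ]), 'gc': array([ 0.53334262, -0.05268167,  0.175     ]), 'nt': array([ 0.52623153, -0.00986468,  0.175     ]), 'rt': array([ 0.56965864, -0.06662769,  0.175     ]), 'piv': array([ 0.52467447, -0.14065672,  0.178     ])}
len 0.04340348162577158 0.03890172822003763 diff cw 120.43737278072301
0.11486959313838617 -97.98293932750305
[-32.16609647 -24.14263486 136.44621456]
```

step_arm(plan=[[[1,-16,-12,40,0,0,0],[1,-16,-11,40,0,0,0],[1,0,0,30,0,0,0],[1,0,0,15,0,0,0],[1,0,0,0,0,0,0],[1,0,0,0,0,0,0]]])

```text
clock: 3.93
tool_pos: [0.5495, 0.0575, 0.2668]
eef_rot: [-0.4, -3.115, -0.0]
force: [0.7, 0.0, -0.2]
opening: 0.999
```

```bash
python3 - <<'E'
from h import *
s=bot.state(); print(s['tool_pos'],s['eef_rot'],s['joint_vel'].round(3))
ci=imaging.camera_info("wrist"); p,d=imaging.capture("wrist"); save("w2",p)
print(ci['position'],proj(ci,[.5505,.0545,.235]),proj(ci,s['tool_pos']),proj(ci,s['tool_pos']-[0,0,.025]))
ci=imaging.camera_info("scene");p,d=imaging.capture("scene"); save("s2",cv2.resize(p[150:330,190:430],None,fx=3.3,fy=3.3,interpolation=cv2.INTER_CUBIC))
p,d=imaging.capture("top"); save("t2",cv2.resize(p[200:340,240:440],None,fx=4,fy=4,interpolation=cv2.INTER_CUBIC))
E
```

```text
[0.54947471 0.05747034 0.2667517 ] [-4.00301014e-01 -3.11497794e+00 -2.84187609e-04] [ 0.003 -0.026  0.006 -0.044  0.     0.011  0.002]
[0.47843533 0.0758709  0.40851654] [309.29902907 290.97988106] [314.86031113 318.79347268] [314.79219175 293.34906513]
```

View pics/w2.png

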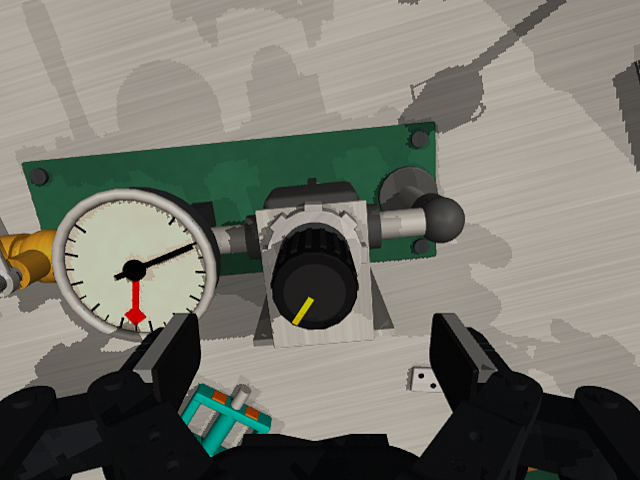

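View pics/s2.png

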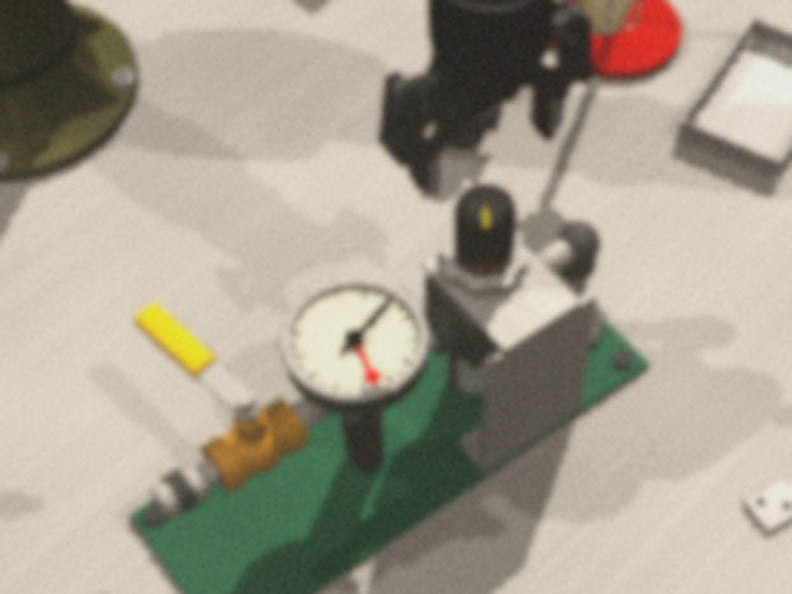

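View pics/t2.png

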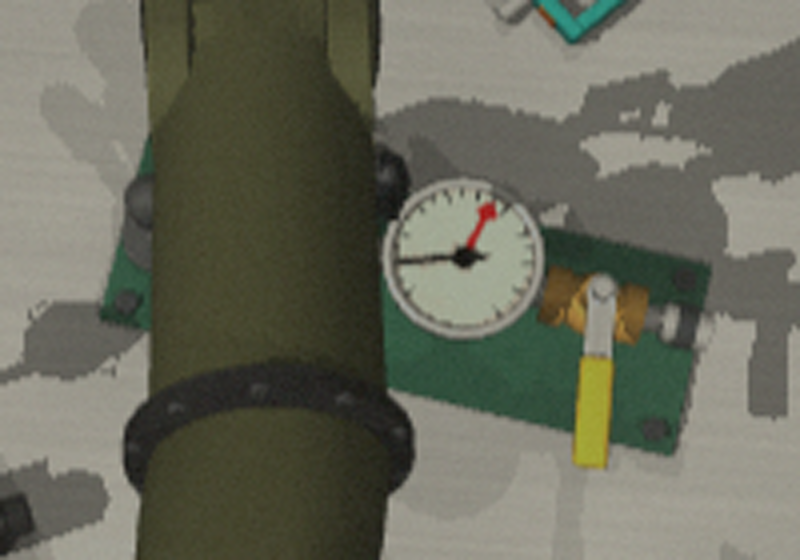

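The wrist picture shows the knob top centred at (315,287). That column is midway between the fingers, so I'll descend straight down and grip.

step_arm(plan=[[[1,0,-1,25,0,0,0],[1,0,0,25,0,0,0],[1,0,0,15,0,0,0],[1,0,0,4,0,0,0],[1,0,0,0,0,0,0],[1,0,0,0,0,0,0]]])

```text
clock: 4.58
tool_pos: [0.5506, 0.0554, 0.1991]
eef_rot: [0.403, 3.113, 0.001]
force: [-0.2, 0.6, 1.2]
opening: 1.0
```

```bash
python3 - <<'E'
from h import *
s=bot.state(); print(s['tool_pos'],s['eef_rot'],s['force'],s['wrist_torque'])
p,d=imaging.capture("wrist"); save("w3",p)
E
```

```text
[0.55055405 0.05535732 0.19910119] [4.03431801e-01 3.11346154e+00 9.56793902e-04] [-0.1670226   0.61284961  1.17085388] [-0.03639422  0.00740797 -0.04346053]
```

View pics/w3.png

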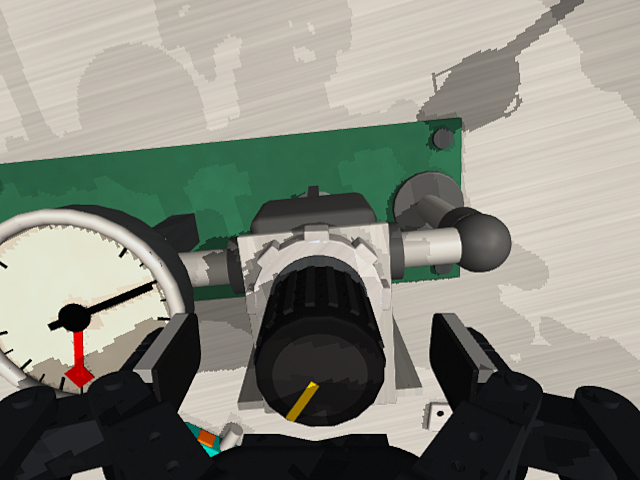

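```bash
python3 - <<'E'
from h import *
s=bot.state(); ci=imaging.camera_info("wrist")
print(proj(ci,s['tool_pos']+[0,0,.0359]),at_z(ci,320,362,.235),s['tool_pos'])
E
```

```text
[315.07450112 373.07193891] [0.54740152 0.05778329 0.235     ] [0.55071712 0.05533391 0.19930117]
```

step_arm(plan=[[[1,2,1.5,1,0,0,0],[1,0,0,0,0,0,0],[0.6,0,0,0,0,0,0],[0.3,0,0,0,0,0,0],[0.3,0,0,0,0,0,0],[0.3,0,0,0,0,0,0],[0.3,0,0,0,0,0,0],[0.3,0,0,0,0,0,0],[0.3,0,0,0,0,0,0],[0.3,0,0,0,0,0,0]]], newtons=45)

```text
clock: 5.47
tool_pos: [0.5483, 0.0574, 0.1968]
eef_rot: [0.403, 3.115, 0.001]
force: [-0.1, 2.5, 4.3]
opening: 0.479
```

```bash
python3 - <<'E'
from h import *
s=bot.state(); print(s)
p,d=imaging.capture("wrist"); save("w4",p)
E
```

```text
{'clock': 5.4667, 'joints': array([-0.19793302,  0.42078475,  0.07252734,  1.75225368, -0.03633002,
        0.96945684,  1.20203302]), 'joint_vel': array([-0.00101523, -0.00103839,  0.00031178,  0.00062049,  0.00144295,
       -0.00023264, -0.00146164]), 'joint_torque': array([ 1.03596736e+00, -5.23044884e+01,  2.53633372e+00, -2.18055993e+01,
        5.12013473e-01, -1.85194440e-03,  8.36067666e-04]), 'tool_pos': array([0.54825141, 0.05741651, 0.19680372]), 'eef_rot': array([4.03480814e-01, 3.11529014e+00, 6.88395724e-04]), 'force': array([-0.1163988 ,  2.45424409,  4.2622287 ]), 'wrist_torque': array([0.34154757, 0.04991451, 0.05982097]), 'opening': 0.4790441300896057}
```

View pics/w4.png

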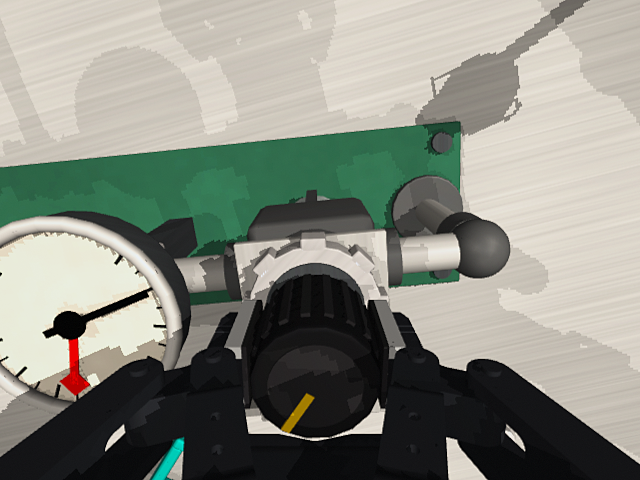

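step_arm(plan=[[[0.3,0,0,-0.5,0,0,2],[0.3,0,0,0,0,0,5],[0.3,0,0,0,0,0,6],[0.3,0,0,0,0,0,6],[0.3,0,0,0,0,0,6],[0.3,0,0,0,0,0,5],[0.3,0,0,0,0,0,0],[0.3,0,0,0,0,0,0]]])

```text
clock: 6.18
tool_pos: [0.5491, 0.059, 0.1969]
eef_rot: [1.195, 2.904, 0.004]
force: [5.1, 5.2, -2.3]
opening: 0.48
```

```bash
python3 - <<'E'
from h import *
s=bot.state(); print(s['tool_pos'],s['force'],s['wrist_torque'],s['opening'],s['joints'][6])
p,d=imaging.capture("wrist"); save("w5",p)
p,d=imaging.capture("top"); save("t5",cv2.resize(p[200:340,240:440],None,fx=4,fy=4,interpolation=cv2.INTER_CUBIC))
E
```

```text
[0.5491486  0.05903038 0.19687778] [ 5.1416221   5.19886724 -2.33929351] [ 1.19428006 -0.86835163 -0.12738221] 0.479613454940673 0.7487733325915638
```

View pics/w5.png

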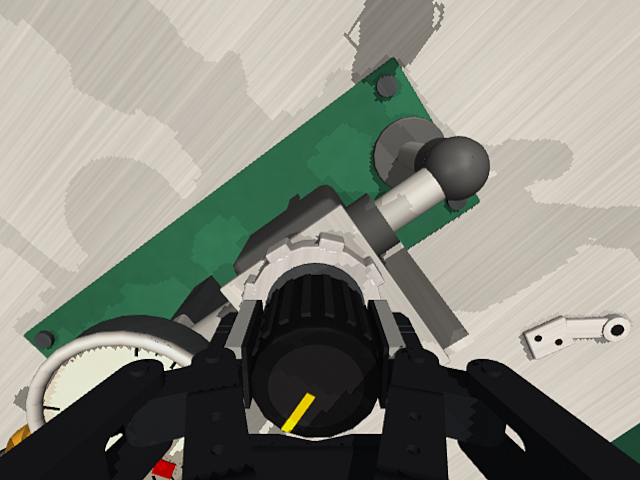

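View pics/t5.png

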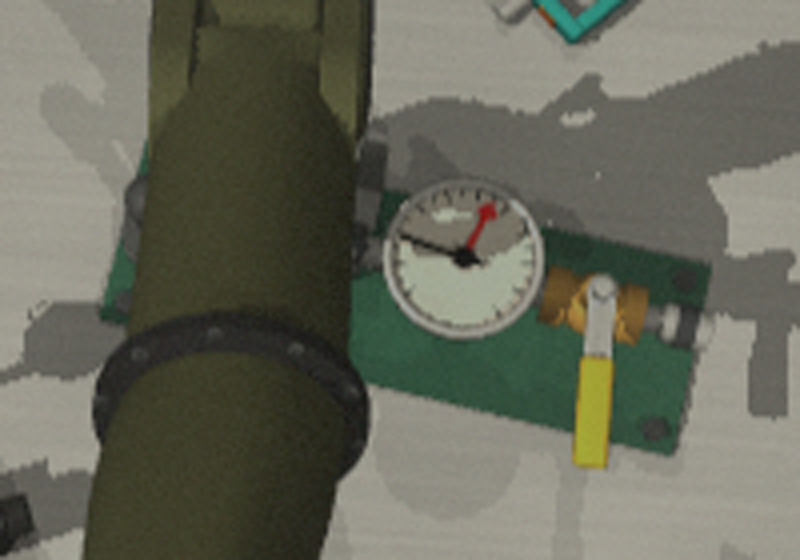

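step_arm(plan=[[[0.3,0,0,0,0,0,6],[0.3,0,0,0,0,0,6],[0.3,0,0,0,0,0,6],[0.3,0,0,0,0,0,6],[0.3,0,0,0,0,0,6],[0.3,0,0,0,0,0,6],[0.3,0,0,0,0,0,6],[0.3,0,0,0,0,0,6],[0.3,0,0,0,0,0,6],[0.3,0,0,0,0,0,6],[0.3,0,0,0,0,0,5],[0.3,0,0,0,0,0,0]]])

```text
clock: 7.28
tool_pos: [0.5528, 0.0599, 0.1972]
eef_rot: [2.569, 1.801, 0.013]
force: [15.0, 7.9, -9.4]
opening: 0.485
```

```bash
python3 - <<'E'
from h import *
s=bot.state(); print(s['tool_pos'],s['force'],s['wrist_torque'],s['opening'],s['joints'].round(3),s['eef_rot'])
p,d=imaging.capture("top"); save("t6",cv2.resize(p[200:340,240:440],None,fx=4,fy=4,interpolation=cv2.INTER_CUBIC))
p,d=imaging.capture("scene"); save("s6",cv2.resize(p[180:330,210:410],None,fx=4,fy=4,interpolation=cv2.INTER_CUBIC))
E
```

```text
[0.5527754  0.05991772 0.19721441] [14.9921697   7.86820922 -9.37611088] [ 1.61136558 -3.315819   -0.12554584] 0.48474784900966705 [-0.492  0.466  0.516  1.751 -0.271  0.986 -0.221] [2.56936058 1.80131631 0.01294553]
```

View pics/t6.png

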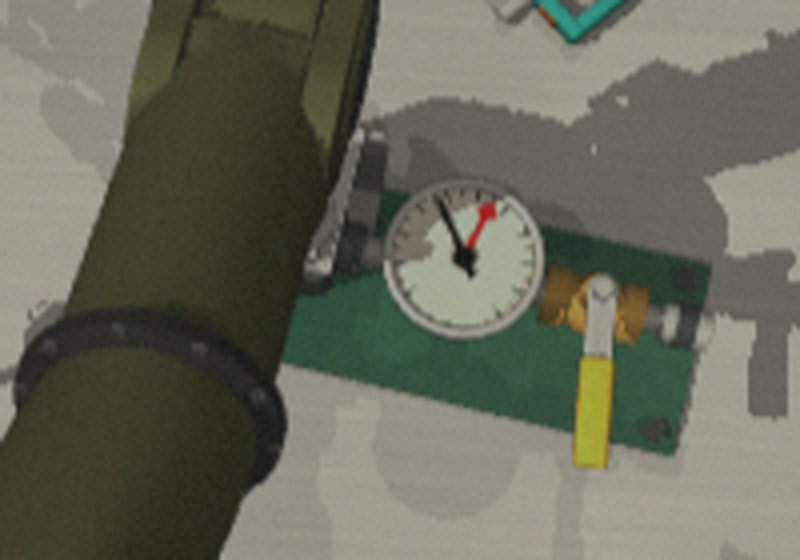

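View pics/s6.png

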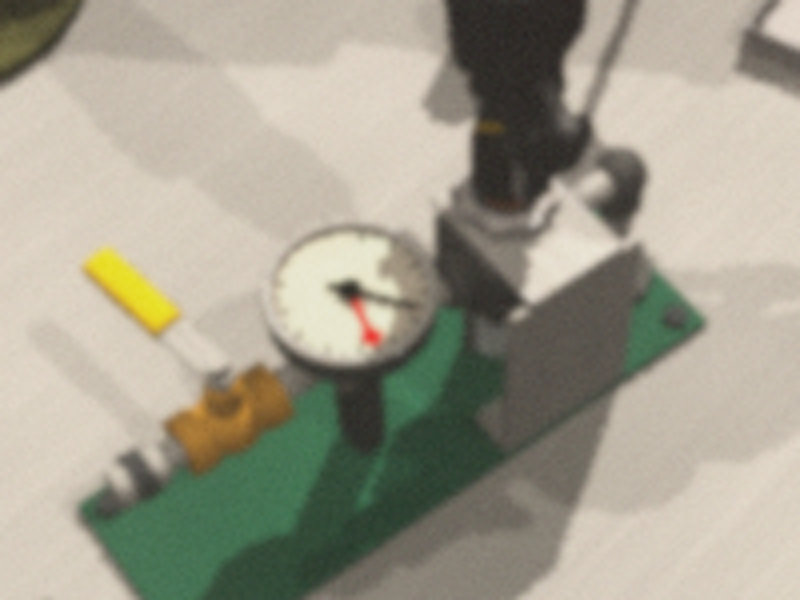

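step_arm(plan=[[[0.3,1.5,1.3,0.2,0,0,0],[0.3,1.5,1.3,0.3,0,0,0],[0.3,0,0,0,0,0,0]]])

```text
clock: 7.63
tool_pos: [0.553, 0.0601, 0.197]
eef_rot: [2.568, 1.808, 0.004]
force: [4.0, 4.7, 2.9]
opening: 0.48
```

step_arm(plan=[[[0.3,0,0,-0.2,0,0,6],[0.3,0,0,0,0,0,6],[0.3,0,0,0,0,0,6],[0.3,0,0,0,0,0,6],[0.3,0,0,0,0,0,6],[0.3,0,0,0,0,0,6],[0.3,0,0,0,0,0,6],[0.3,0,0,0,0,0,0]]])

```text
clock: 8.3
tool_pos: [0.5549, 0.0584, 0.1971]
eef_rot: [3.046, 0.755, 0.009]
force: [12.7, -0.0, -6.6]
opening: 0.478
```

```bash
python3 - <<'E'
from h import *
s=bot.state(); print(s['tool_pos'],s['force'],s['wrist_torque'],s['opening'],s['joints'].round(3),s['eef_rot'])
p,d=imaging.capture("top"); save("t7",cv2.resize(p[200:340,240:440],None,fx=4,fy=4,interpolation=cv2.INTER_CUBIC))
E
```

```text
[0.55486794 0.05841872 0.19709231] [ 1.26847926e+01 -5.66083980e-03 -6.64127970e+00] [ 0.05636602 -2.55472058 -0.12030577] 0.47759564041520847 [-0.613  0.516  0.726  1.745 -0.391  1.024 -0.831] [3.04564099 0.75517236 0.00921499]
```

View pics/t7.png

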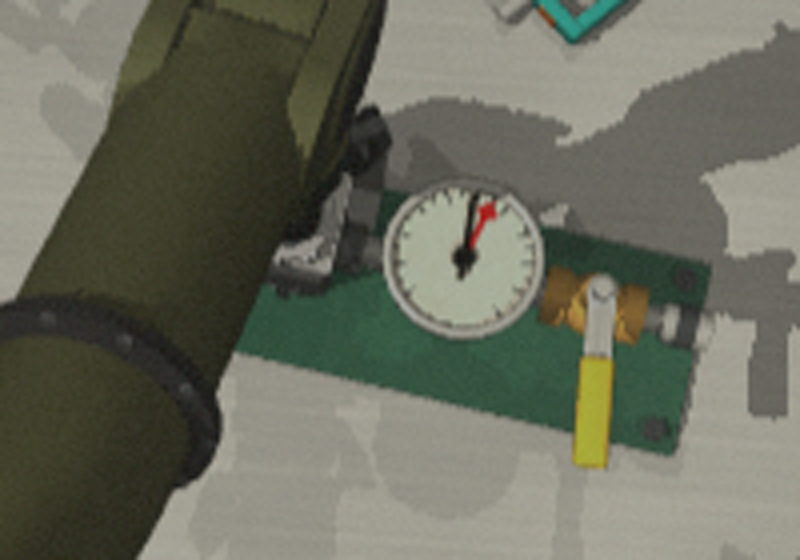

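step_arm(plan=[[[0.3,1.1,0.6,0.2,0,0,3],[0.3,1.1,0.6,0.2,0,0,6],[0.3,0,0,0,0,0,6],[0.3,0,0,0,0,0,6],[0.3,0,0,0,0,0,1],[0.3,0,0,0,0,0,0],[0.3,0,0,0,0,0,0]]])

```text
clock: 8.93
tool_pos: [0.5555, 0.0571, 0.197]
eef_rot: [3.134, 0.168, 0.005]
force: [5.3, -2.2, 0.8]
opening: 0.476
```

```bash
python3 - <<'E'
from h import *
s=bot.state(); print(s['tool_pos'],s['force'],s['wrist_torque'],s['opening'],s['joints'].round(3),s['eef_rot'])
p,d=imaging.capture("top"); save("t8",cv2.resize(p[235:295,320:400],None,fx=10,fy=10,interpolation=cv2.INTER_CUBIC))
p,d=imaging.capture("scene"); save("s8",cv2.resize(p[220:280,260:340],None,fx=10,fy=10,interpolation=cv2.INTER_CUBIC))
E
```

```text
[0.55551203 0.0571441  0.1970475 ] [ 5.33093203 -2.17700745  0.84669705] [-0.37333005 -1.0083954  -0.13746267] 0.47612868518566126 [-0.667  0.55   0.835  1.742 -0.46   1.054 -1.137] [3.13436766 0.16789226 0.00502272]
```

View pics/t8.png

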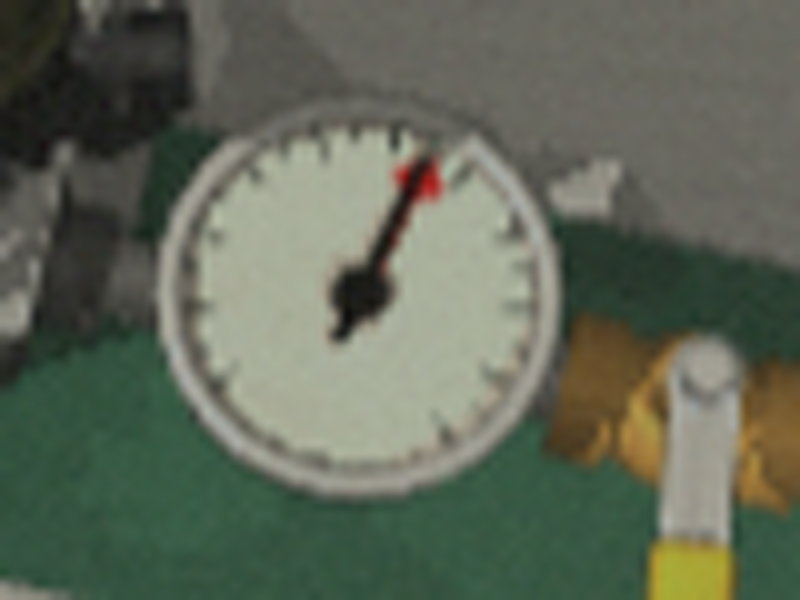

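View pics/s8.png

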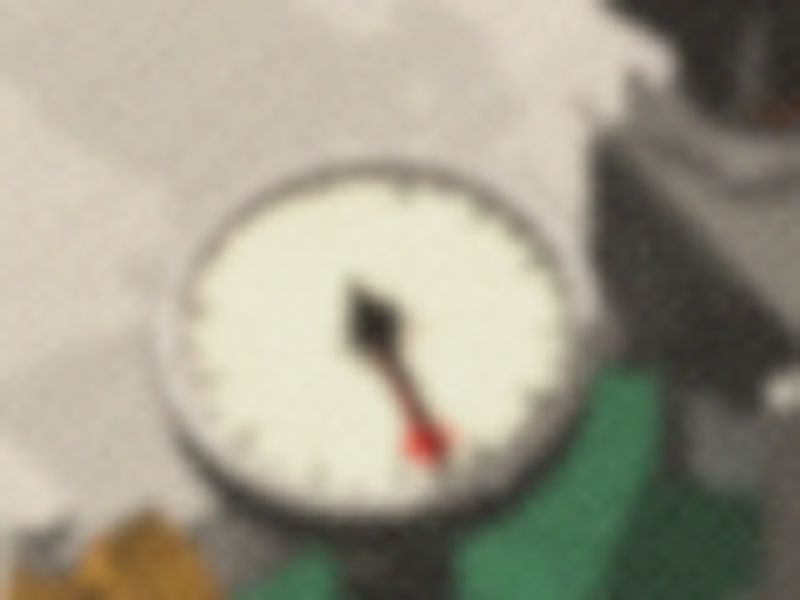

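step_arm(plan=[[[0.3,1.0,0.1,0,0,0,2],[0.3,0,0,0,0,0,0],[0.3,0,0,0,0,0,0],[0.3,0,0,0,0,0,0],[0.3,0,0,0,0,0,0],[0.3,0,0,0,0,0,0],[0.3,0,0,0,0,0,0],[0.3,0,0,0,0,0,0]]])

```text
clock: 9.7
tool_pos: [0.5556, 0.0571, 0.197]
eef_rot: [3.137, 0.115, 0.002]
force: [2.7, -5.4, 5.4]
opening: 0.478
```

step_arm(plan=[[[0.3,0,0,1,0,0,0],[0.3,0,0,1,0,0,0],[0.3,0,0,1,0,0,0],[0.3,0,0,1,0,0,0],[0.3,0,0,0,0,0,0]]])

```text
clock: 10.12
tool_pos: [0.5556, 0.0571, 0.193]
eef_rot: [3.137, 0.115, 0.003]
force: [2.2, -5.8, 5.6]
opening: 0.483
```

step_arm(plan=[[[0.3,0,0,1,0,0,0],[0.3,0,0,1,0,0,0],[0.3,0,0,0.7,0,0,0],[0.3,0,0,0,0,0,0],[0.3,0,0,0,0,0,0]]])

```text
clock: 10.53
tool_pos: [0.5556, 0.057, 0.1909]
eef_rot: [3.138, 0.115, 0.003]
force: [0.1, -4.7, 11.4]
opening: 0.477
```

```bash
python3 - <<'E'
from h import *
s=bot.state(); print(s['tool_pos'],s['force'],s['wrist_torque'],s['opening'])
p,d=imaging.capture("wrist"); save("w9",p)
p,d=imaging.capture("top"); save("t9",cv2.resize(p[235:295,320:400],None,fx=10,fy=10,interpolation=cv2.INTER_CUBIC))
p,d=imaging.capture("scene"); save("s9",cv2.resize(p[180:280,270:400],None,fx=6,fy=6,interpolation=cv2.INTER_CUBIC))
E
```

```text
[0.55564224 0.05703619 0.19094367] [ 0.11932526 -4.72010801 11.35984049] [-0.94235803  0.06656847 -0.08174295] 0.4772336045326678
```

View pics/w9.png

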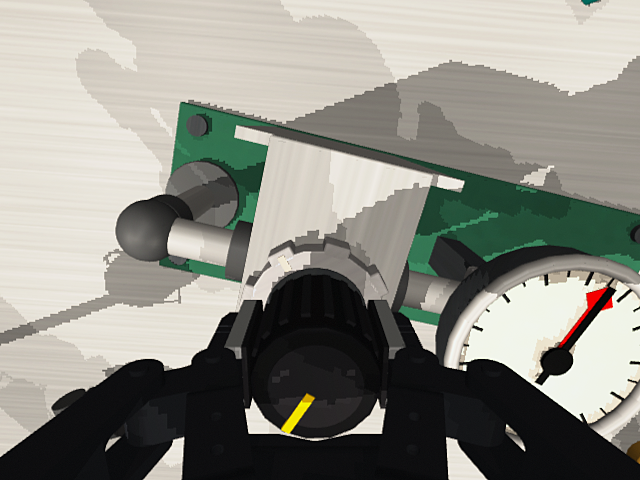

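View pics/t9.png

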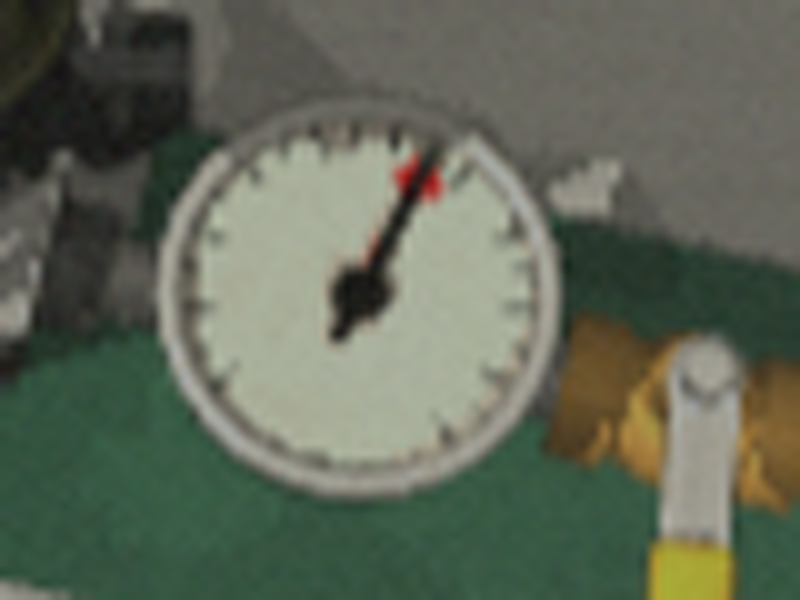

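View pics/s9.png

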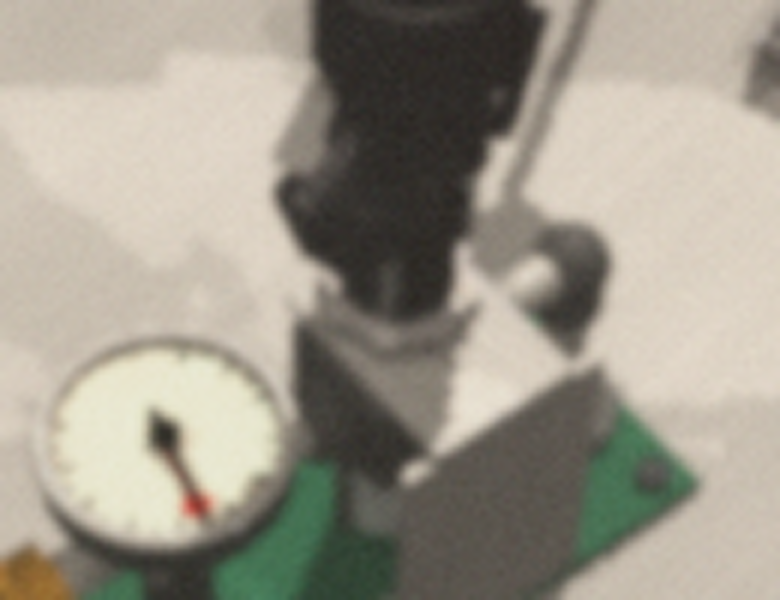

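step_arm(plan=[[[0.3,0,0,0.7,0,0,0],[0.3,0,0,0.5,0,0,0],[0.3,0,0,0,0,0,0],[0.3,0,0,0,0,0,0]]])

```text
clock: 11.02
tool_pos: [0.5557, 0.057, 0.1908]
eef_rot: [3.139, 0.115, 0.004]
force: [-2.5, -4.1, 19.9]
opening: 0.477
```

The knob is at its end stop: the force rose to 20 N with no further travel. Next I'll unload, release and rise.

step_arm(plan=[[[0.3,0,0,-0.8,0,0,0],[0.3,0,0,0,0,0,0],[0.6,0,0,0,0,0,0],[1,0,0,0,0,0,0],[1,0,0,0,0,0,0],[1,0,0,0,0,0,0],[1,0,0,-20,0,0,0],[1,0,0,-30,0,0,0],[1,0,0,-35,0,0,0],[1,0,0,-20,0,0,0],[1,0,0,0,0,0,0]]])

```text
clock: 11.93
tool_pos: [0.5568, 0.0584, 0.2984]
eef_rot: [-3.139, -0.116, -0.01]
force: [0.7, 0.3, 0.1]
opening: 1.0
```

```bash
python3 - <<'E'
from h import *
s=bot.state(); print(s['tool_pos'],s['force'],s['wrist_torque'],s['opening'],s['joints'].round(3),s['eef_rot'])
ci=imaging.camera_info("wrist")
p,d=imaging.capture("wrist"); save("w10",p)
print("pred pivot",proj(ci,[.5185,-.148,.178]))
p,d=imaging.capture("scene"); save("s10",cv2.resize(p[180:280,270:400],None,fx=6,fy=6,interpolation=cv2.INTER_CUBIC))
E
```

```text
[0.55676083 0.05841115 0.29841369] [0.67963378 0.30439287 0.05194285] [-0.00728835 -0.05317227 -0.00834636] 1.0004956352058478 [-0.71   0.47   0.904  1.574 -0.382  1.278 -1.246] [-3.13905344 -0.11622841 -0.00960843]
pred pivot [592.61745647 309.33172438]
```

View pics/w10.png

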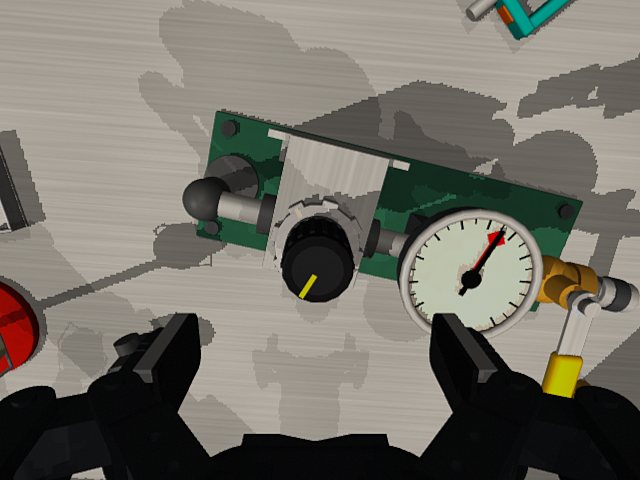

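View pics/s10.png

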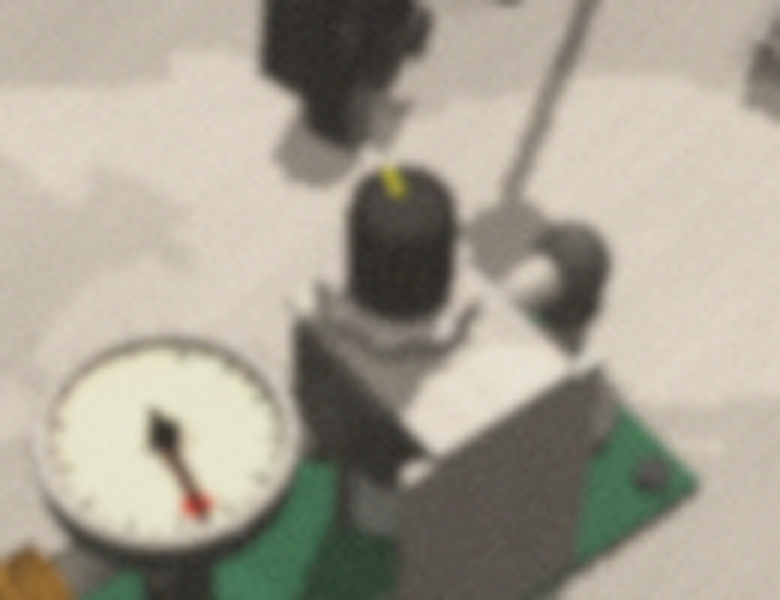

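The knob is home, with no orange gap showing, and the needle lies over the red hand. Now to the lever: hover above the sleeve and look.

step_arm(plan=[[[1,-18,28,0,0,0,0],[1,-18,28,0,0,0,0],[1,-19,28,0,0,0,0],[1,-19,28,0,0,0,1],[1,-19,28,10,0,0,1],[1,-19,28,15,0,0,1],[1,-19,28,15,0,0,2],[1,0,0,10,0,0,0],[1,0,0,0,0,0,0],[1,0,0,0,0,0,0]]])

```text
clock: 12.87
tool_pos: [0.4355, -0.1434, 0.2433]
eef_rot: [-3.141, 0.021, 0.004]
force: [0.7, 0.6, -0.1]
opening: 0.999
```

```bash
python3 - <<'E'
from h import *
s=bot.state(); print(s['tool_pos'],s['force'],s['opening'],s['joints'].round(3),s['eef_rot'])
ci=imaging.camera_info("wrist")
p,d=imaging.capture("wrist"); save("w11",p)
print("pred pivot, grip, tcp@.178",proj(ci,[.5185,-.148,.178]),proj(ci,[.4405,-.147,.178]),proj(ci,[*s['tool_pos'][:2],.178]))
for n in ["lever_grip","outlet_lever"]:
    for r in nets.silhouettes(n,"wrist")[:1]:
        u,v=r['position'];print(n,r['score'],u,v,at_z(ci,u,v,.178))
E
```

```text
[ 0.43553993 -0.14337956  0.24333631] [ 0.65865579  0.58767049 -0.13672031] 0.9988206850103434 [-0.429  0.355  0.96   1.903 -0.332  1.057 -0.915] [-3.1406585   0.02084126  0.00389411]
pred pivot, grip, tcp@.178 [321.81892716 107.03242004] [321.17147098 256.02114292] [314.76253807 264.52465294]
lever_grip 0.68 313.8 208.6 [ 0.46728765 -0.14329261  0.178     ]
outlet_lever 0.51 609.9 250.1 [ 0.44188772 -0.30613224  0.178     ]
```

View pics/w11.png

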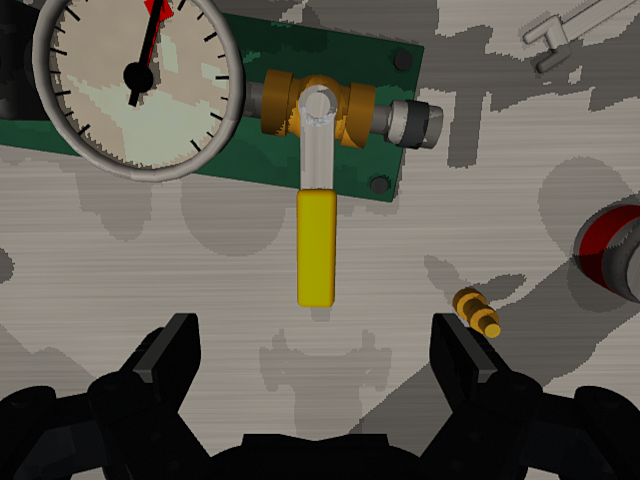

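step_arm(plan=[[[1,7,0.8,20,0,0,0],[1,0,0,30,0,0,0],[1,0,0,25,0,0,0],[1,0,0,12,0,0,0],[1,0,0,0,0,0,0],[0.5,0,0,0,0,0,0],[0.1,0,0,0,0,0,0],[0.1,0,0,0,0,0,0],[0.1,0,0,0,0,0,0],[0.1,0,0,0,0,0,0],[0.1,0,0,0,0,0,0],[0.1,0,0,0,0,0,0]]], newtons=30)

```text
clock: 14.02
tool_pos: [0.4432, -0.1451, 0.158]
eef_rot: [-3.141, 0.02, -0.002]
force: [-1.2, 1.8, 5.3]
opening: 0.25
```

```bash
python3 - <<'E'
from h import *
s=bot.state(); print(s['tool_pos'],s['force'],s['wrist_torque'],s['opening'],s['joints'].round(3),s['eef_rot'])
# arc plan: pivot, 7deg steps in tool frame
piv=np.array([.519,-.1455]); t=s['tool_pos'][:2]; print("r",np.linalg.norm(t-piv),np.degrees(np.arctan2(*(t-piv)[::-1])))
M=R.from_rotvec(s['eef_rot']); print(M.as_matrix().round(3))
p,d=imaging.capture("wrist"); save("w12",p)
E
```

```text
[ 0.44320511 -0.14509994  0.15800717] [-1.23431605  1.83361838  5.26333902] [0.31312101 0.21193468 0.12994914] 0.25038906734823485 [-0.324  0.468  0.86   2.019 -0.469  0.86  -0.786] [-3.14109864e+00  2.03929948e-02 -1.72140512e-03]
r 0.07579594604941832 179.69758230368032
[[ 1.    -0.013  0.001]
 [-0.013 -1.     0.   ]
 [ 0.001 -0.    -1.   ]]
```

View pics/w12.png

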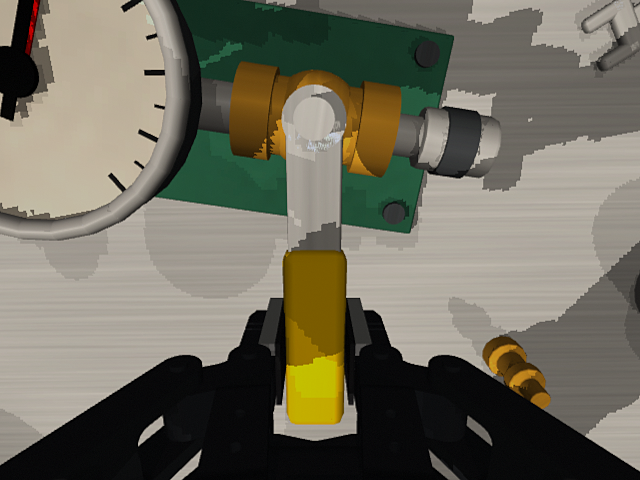

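step_arm(plan=[[[0.1,0.1,4,0,0,0,-3],[0.1,0.4,7.9,0,0,0,-6],[0.1,0.4,7.9,0,0,0,-6],[0.1,0.4,7.9,0,0,0,-6],[0.1,0.4,7.9,0,0,0,-6],[0.1,0.4,7.9,0,0,0,-6],[0.1,0,0,0,0,0,0]]])

```text
clock: 14.65
tool_pos: [0.4555, -0.1872, 0.158]
eef_rot: [3.016, 0.879, 0.003]
force: [-0.1, 2.7, 7.1]
opening: 0.246
```

```bash
python3 - <<'E'
from h import *
s=bot.state(); print(s['tool_pos'],s['force'],s['wrist_torque'],s['opening'],s['joints'].round(3))
M=R.from_rotvec(s['eef_rot']).as_matrix(); print(M.round(3)); print("force tool",M.T@s['force'])
piv=np.array([.519,-.1455]); t=s['tool_pos'][:2]; print("r",np.linalg.norm(t-piv),np.degrees(np.arctan2(*(t-piv)[::-1]))%360, "tool", np.degrees(np.arctan2(-M[1,0],-M[0,0]))%360)
p,d=imaging.capture("top"); save("t13",cv2.resize(p[200:340,240:440],None,fx=4,fy=4,interpolation=cv2.INTER_CUBIC))
E
```

```text
[ 0.45547133 -0.18718297  0.15801196] [-0.05049621  2.67360648  7.06777908] [ 0.57371209 -0.12511158  0.36408063] 0.2461488071889788 [-0.117  0.454  0.666  1.957 -0.37   0.852 -0.256]
[[ 0.843  0.537  0.002]
 [ 0.537 -0.843  0.   ]
 [ 0.002  0.001 -1.   ]]
force tool [ 1.40629421 -2.27528257 -7.06750652]
r 0.0759826428536293 213.27001943177746 tool 212.4956369862472
```

View pics/t13.png

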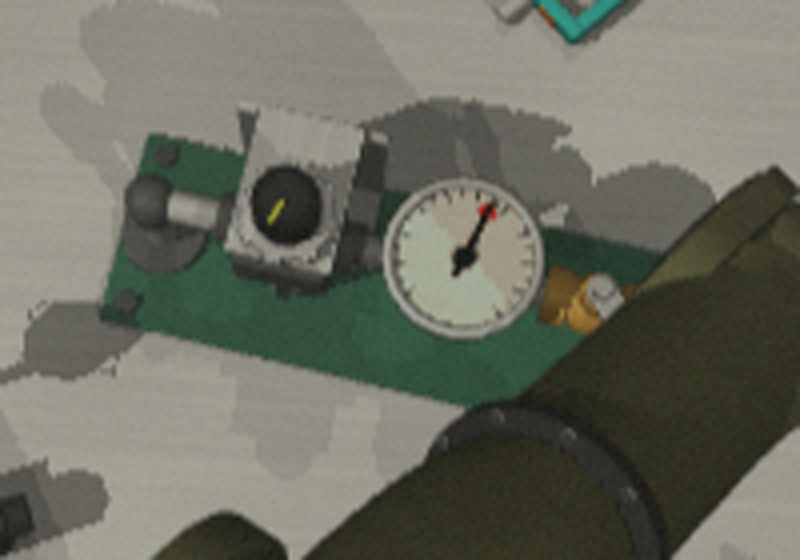

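step_arm(plan=[[[0.1,0.4,7.9,0,0,0,-6],[0.1,0.4,7.9,0,0,0,-6],[0.1,0.4,7.9,0,0,0,-6],[0.1,0.4,7.9,0,0,0,-6],[0.1,0.4,7.9,0,0,0,-6],[0.1,0.4,7.9,0,0,0,-6],[0.1,0.4,7.9,0,0,0,-6],[0.1,0.2,5.3,0,0,0,-4],[0.1,0,0,0,0,0,0],[0.1,0,0,0,0,0,0]]])

```text
clock: 15.53
tool_pos: [0.5038, -0.2202, 0.1581]
eef_rot: [2.439, 1.977, 0.002]
force: [0.8, 1.1, 5.9]
opening: 0.252
```

```bash
python3 - <<'E'
from h import *
s=bot.state(); print(s['tool_pos'],s['force'],s['wrist_torque'],s['opening'],s['joints'].round(3))
M=R.from_rotvec(s['eef_rot']).as_matrix(); print("force tool",M.T@s['force'])
piv=np.array([.519,-.1455]); t=s['tool_pos'][:2]; print("r",np.linalg.norm(t-piv),np.degrees(np.arctan2(*(t-piv)[::-1]))%360, "tool", np.degrees(np.arctan2(-M[1,0],-M[0,0]))%360)
p,d=imaging.capture("wrist"); save("w14",p)
E
```

```text
[ 0.50382575 -0.22023663  0.15806577] [0.83477979 1.09448511 5.91534088] [ 0.2191167 -0.1760166  0.1688191] 0.2516453661355738 [ 0.092  0.49   0.416  1.813 -0.248  0.889  0.414]
force tool [ 1.24312317  0.60188994 -5.91425278]
r 0.07626153481196894 258.52288573400716 tool 258.0632814635558
```

View pics/w14.png

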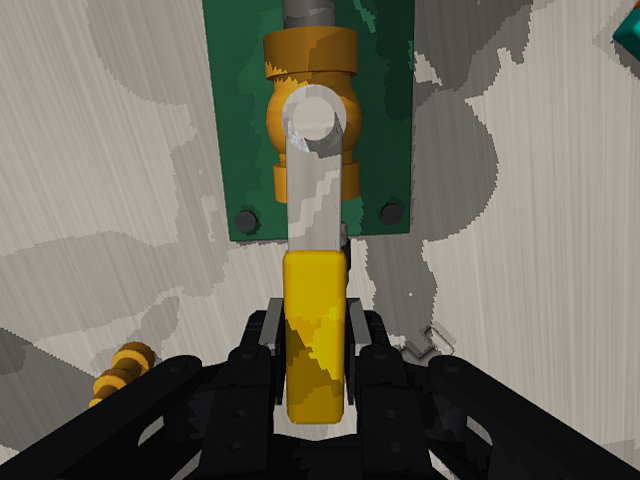

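step_arm(plan=[[[0.1,0.1,2.7,0,0,0,-2],[0.1,0.1,2.7,0,0,0,-2],[0.1,0,0,0,0,0,0],[0.1,0,0,0,0,0,0],[0.1,0,0,0,0,0,0]]])

```text
clock: 16.0
tool_pos: [0.5072, -0.2207, 0.158]
eef_rot: [-2.372, -2.058, 0.0]
force: [-4.3, 3.0, 9.1]
opening: 0.247
```

```bash
python3 - <<'E'
from h import *
s=bot.state(); print(s['tool_pos'],s['force'],s['wrist_torque'],s['opening'])
M=R.from_rotvec(s['eef_rot']).as_matrix(); print("force tool",M.T@s['force'])
piv=np.array([.519,-.1455]); t=s['tool_pos'][:2]; print("r",np.linalg.norm(t-piv),np.degrees(np.arctan2(*(t-piv)[::-1]))%360, "tool", np.degrees(np.arctan2(-M[1,0],-M[0,0]))%360)
E
```

```text
[ 0.50718731 -0.22071618  0.15795219] [-4.3421542   2.97943005  9.07131204] [ 0.60620181  0.82062725 -0.68310664] 0.24681694696819814
force tool [ 2.34432179 -4.72959564 -9.06394445]
r 0.07613812272328072 261.0746105048639 tool 261.8859780280787
```

step_arm(plan=[[[0.5,0,0,0,0,0,0],[1,0,0,0,0,0,0],[1,0,0,0,0,0,0],[1,0,0,0,0,0,0],[1,0,0,0,0,0,0],[1,0,0,-20,0,0,0],[1,0,0,-35,0,0,0],[1,0,0,-40,0,0,0],[1,-20,0,-30,0,0,0],[1,-40,0,0,0,0,0],[1,-40,0,0,0,0,0],[1,0,0,0,0,0,0]]])

```text
clock: 17.0
tool_pos: [0.4911, -0.3292, 0.2832]
eef_rot: [2.374, 2.051, -0.008]
force: [-0.7, 0.0, -0.1]
opening: 1.001
```

```bash
python3 - <<'E'
from h import *
s=bot.state(); print(s['tool_pos'],s['force'],s['opening'],s['clock'])
p,d=imaging.capture("top"); save("t15",p); save("t15b",cv2.resize(p[200:340,240:440],None,fx=4,fy=4,interpolation=cv2.INTER_CUBIC))
p,d=imaging.capture("wrist"); save("w15",p)
p,d=imaging.capture("scene"); save("s15",p); save("s15b",cv2.resize(p[180:330,210:410],None,fx=4,fy=4,interpolation=cv2.INTER_CUBIC))
E
```

```text
[ 0.49113282 -0.32915188  0.28322037] [-0.7302134   0.02721696 -0.12106652] 1.0010495054824742 17.0
```

View pics/t15b.png

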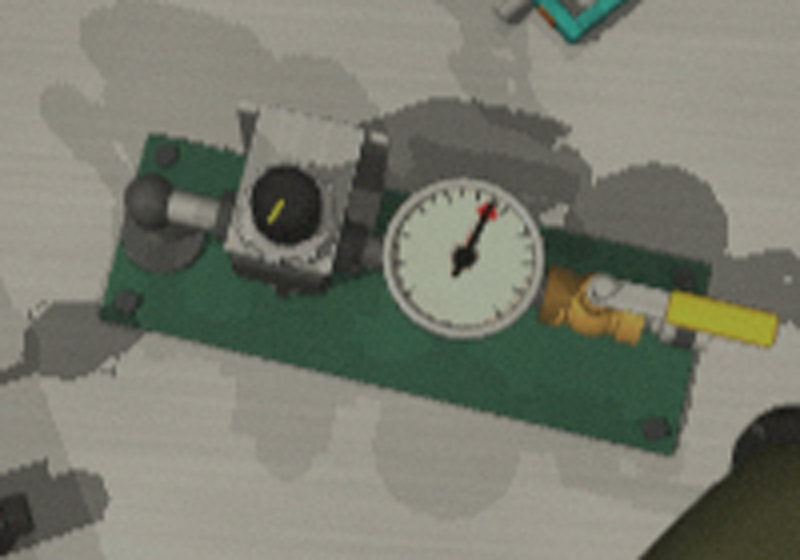

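View pics/w15.png

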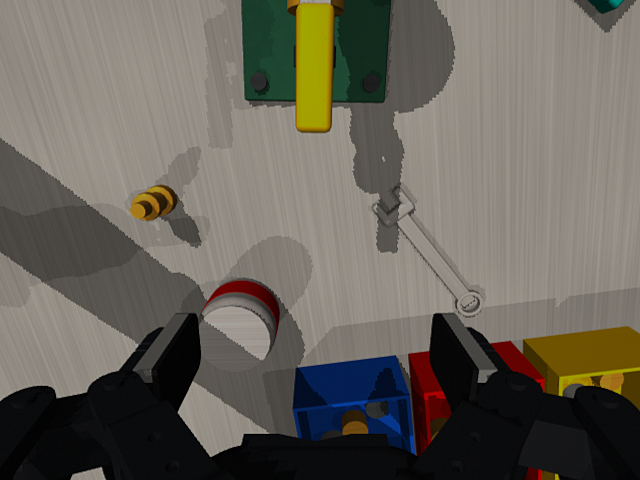

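View pics/s15b.png

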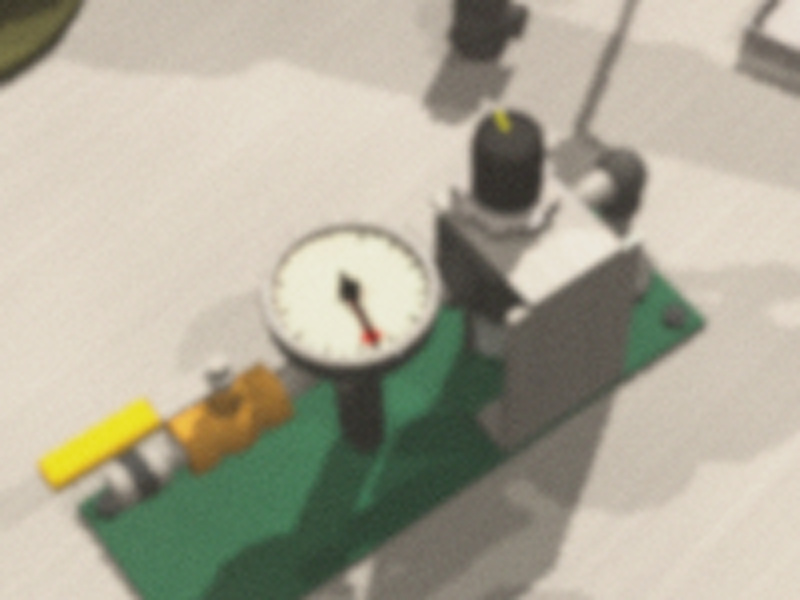

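View pics/t15.png

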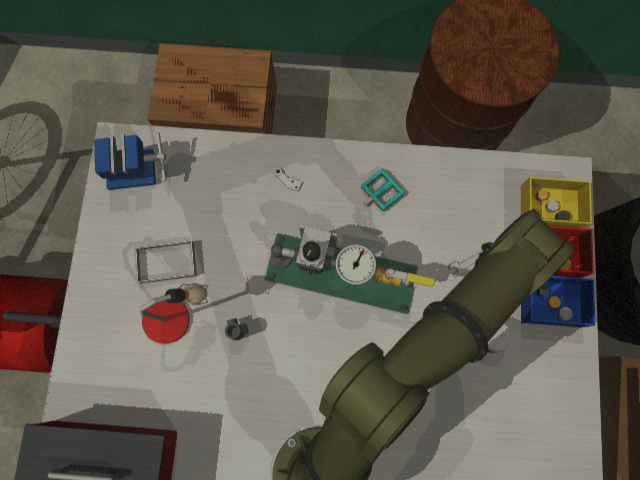

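```bash
python3 - <<'E'
from h import *
ci=imaging.camera_info("top"); p,d=imaging.capture("top")
f,cx,cy=K(ci); vv,uu=np.mgrid[240:260,302:322]
W=R.from_rotvec(ci["attitude"]).apply((np.stack([(uu-cx)/f,(vv-cy)/f,np.ones_like(uu)],-1)*d[240:260,302:322,None]).reshape(-1,3))+ci["position"]
k=(W[:,2]>.215)&(W[:,2]<.26); print("knob top z",W[k].mean(0),np.median(W[k,2]),k.sum(),"(was .2347)")
b=lambda x,y:(240+(x+.5)/4-.5,200+(y+.5)/4-.5)
a=lambda q:np.degrees(np.arctan2(q[1],q[0]))
P=at_z(ci,*b(602,289),.178);E=at_z(ci,*b(776,329),.178);print("lever",a(E-P),"row ~ -98.2")
a0=cv2.imread("pics/scene_big.png").astype(int);a1=cv2.imread("pics/s15b.png").astype(int)
save("ringcmp",np.hstack([a0[130:290,400:600],a1[130:290,400:600]]).astype(np.uint8).repeat(2,0).repeat(2,1)[:,:,::-1])
E
```

```text
knob top z [0.55082733 0.05500747 0.22796991] 0.228224408633384 243 (was .2347)
lever -98.74601369523663 row ~ -98.2
```

View pics/ringcmp.png

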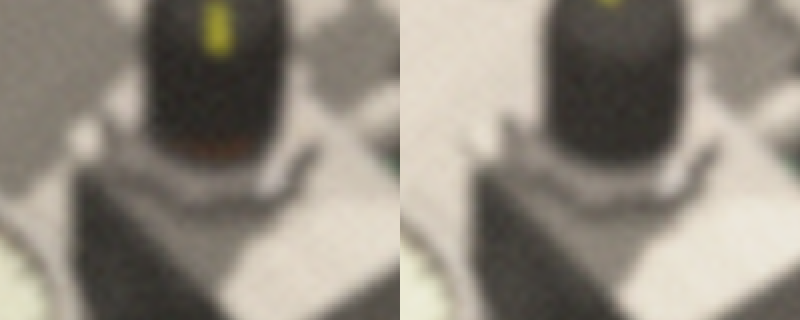

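The side-by-side ring picture shows the lugs unchanged, and the knob top is about 6.5 mm lower than before. The lever points at -98.7° against about -98.2° for the row, so it is fully open. Handing in.

```bash
python3 - <<'E'
from h import *
s=bot.state(); print(s['clock'],s['joint_vel'].round(3),s['force'])
print(bot.hand_in())
E
```

```text
17.2 [-0.022 -0.004 -0.009  0.004  0.001 -0.001  0.002] [ 0.37483716  0.40798683 -1.55387054]
the job is handed in; nothing more can be done
None
```

I finished the job and handed it in at 17.2 s; no verdict is reported. I gripped only the black knob and turned it about 160° clockwise until the needle lay over the red hand, and held it there. Then I pushed the knob straight down while still gripping it, released it, and swung the yellow lever to in line with the pipe.

What the last checks showed:
- **Needle:** it covers the red hand in the top and scene pictures. The wrist picture put it about 2–3° past (roughly 2 mm at the tip, limit 5 mm).
- **Knob:** the force rose to 20 N with no more travel, and the orange gap is gone. By depth, the top dropped about 6.5 mm, from 234.7 to 228.2 mm; the full 6 mm travel plus depth noise would read like that.
- **Lever:** it points at about -98.7° against about -98.2° for the row, so fully open within measuring error.
- **Ring:** its lugs look the same before and after in the scene picture. I did not measure the white mark itself.
- **Bystanders:** the arm touched none of them and, by eye, those in view of the final pictures had not moved. I made no numeric comparison.
- **Arm:** standing clear with the gripper open, near-zero force.

One disagreement: early on, the wrist camera placed the gauge and knob about 6 mm off in y from the other two cameras. Centring the knob between the fingers in the wrist picture settled that before the grip.

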